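Part milling balls from a die disc on a tipping board

ROBOT

A 6-joint arm with a two-finger parallel gripper is mounted at the origin on the work surface. World frame = base frame: x ahead of the robot, y to its left, z up, the work surface at z = 0. Lengths are in m, angles in degrees, forces in N, time in s.
With the tool pointing down it reaches from about 0.4 to 0.825 m from the base axis. Payload 7 kg.
Tool frame: the origin (TCP) lies midway between the tips of the shut fingers; the grasp point (between the pads) lies 19 mm behind it; z points along the fingers, y is the line along which they close (so a half turn about z gives the same grasp; the last joint's range is limited). The gripper opens to 88 mm and grips with 3 to 60 N. Pads are 19 mm wide; open, the fingers measure 130 mm over their backs; the gripper's body (78 mm by 193 mm) begins 47 mm behind the grasp point.
Start: joints at [80.735, 20.546, 0.682, 0, -70.136, -16.507], TCP at [0.293, 0.608, 0.227] pointing down, gripper open.
Joint ranges: [-176.03, 176.03], [-82.01, 121.73], [-58.28, 71.71], [-173.87, 95.51], [-174.79, -0.11], [-173.66, 173.66]. Speed limits (degrees/s): [136.94, 136.94, 172.46, 180, 180, 180].

INTERFACE

Orientations are given as [roll, pitch, yaw] about the fixed x, y, z axes, in that order (R = Rz(yaw) Ry(pitch) Rx(roll)).
In Python, from plant import r, eyes, workorder gives the robot as it stands.
- The arm moves only by the tool step_arm, never from a script. Its argument "plan" is a list of rows, each a list of 5 numbers: the shift along the tool's x, y, z each as a share of 25 cm, from -1 to 1, then the turn about the tool's z as a share of 60 degrees, from -1 to 1, then the finger opening in mm, from 0 to 87.6. In form: [[x, y, z, turn, jaw], ...]. A call has 1 to 12 rows; each row is the pose to reach, as a shift and turn from the pose commanded when the call began, along the tool's axes at that moment; what a row does not reach only later rows make up. A row lasts 1/12 s, in which the tool goes at most 41.7 mm and 7.16 degrees, less where a joint would pass 70% of its speed; a pose out of reach is approached as far as the arm can. A call with a number of a shift or a turn outside -1 to 1 is refused whole. A call with a gripper value outside its range is refused whole. The fingers move at their own pace and stop on an object; "newtons" is the grip in N (left out, the last holds). Time passes only in rows, so rows that repeat a pose let the fingers close. It gives the time, the measured TCP pose, the force, the opening and the grip force at its end, in the units of the state.
- r.get_state(): the state, without advancing time (a new reading comes with each control period).
- eyes.capture(name): name is "scene" or "top"; returns the picture (420x560x3 uint8, red, green, blue); there is no depth.
- eyes.camera_model(name): a dict with "fov_y" (degrees; the focal length in pixels is half the picture's height over the tangent of half this angle, whatever the lens; pixels are square), "cx", "cy" (the principal point, pixels), "k1" (the pictures are not rectified: a ray, as slopes to the right and down, at radius r is drawn at 1 + k1 r^2 times it, then the intrinsics apply), "world_to_cam" (4x4, takes a point from world to camera coordinates). Camera axes: x right, y up, looking along -z (the intrinsics and any distortion apply to the point x, -y, -z); pixel columns grow to the right and rows downward; lengths in m; the calibration is good to about 2 mm. A picture is of the moment at which its call begins. camera_model takes no time and is no camera call.
- workorder.close_job(): hands the job in; it is judged then, once.
The state is a dict: "time_s": time; "joints": joint angles; "qd": joint speeds; "joint_torque": joint torques, N m; "tcp_pos": TCP position; "eef_rot": TCP orientation; "contact_force": force on the tool from outside, world axes, zero at the start; "moment": the same for the moment, N m; "gripper_width": finger opening in m; "gripper_force": force on a finger pad.
Only numpy, scipy, OpenCV 4.12 (cv2) and the standard library are available. Lean on these libraries where they do the work, as an engineer would, in place of code of your own. Each camera call takes 0.05 s, during which the arm holds its last target. There are 200 camera calls.

TASK

Two steel milling balls and one flat steel die disc lie mixed on the white tipping board. Lift the board by its wooden handle and keep it up until both balls have rolled off into the trough while the disc stays on the board, then let the board down again and lay the disc flat in the square metal tray. Leave the round dish, the bottle and the jar where they stand.

Things in the scene. Friction and masses are not known exactly. Their poses are not given: they have to be found in the camera images.
- board (a joint): angle (rad) of the white tipping board about its hinge: 0 = let down on its stop, where it leans back 0.05 rad towards the handle so that balls rest against the rear rail; grows as the handle end is lifted; level at 0.05; mechanical end at 0.42. The balls start to roll off a little past 0.05 and run freely at 0.2 to 0.3; the disc does not slide anywhere in the range. Lifting takes about 3 N at the handle, the board is damped and sinks back by itself when let go
- board_grip (a point): where to hold the board's handle: a plain wooden round bar, in line with the deck,, 16 mm in diameter and 87 mm long, sticking straight out from the rear end of the board; this point lies on its axis, 52 mm out from the board's rear rail, with 35 mm of bar beyond it. It moves with the board: the x axis is parallel to the hinge (across the bar), the y axis points along the bar away from the board, z is normal to the deck. About 50 mm of free height below it
- board_lip (a point): middle of the hinge line, on the deck's surface: the hinge axis runs through 4 mm below this point along its x axis, and stays put; the y axis points up the board to the handle (the grip point is 280 mm along y). The deck is 208 mm wide (x) and reaches from 12 mm before this point (the open lip) to y = 220 mm; rails 22 mm high above the deck along both sides (200 mm between them) and at the rear, none at the lip. The axes turn with the board
- trough_in (a point): centre of the inner floor of the grey plastic trough that stands before the board's lip: inside 206 mm along x by 115 mm along y, floor 6 mm above the bench, walls 95 mm high but only 45 mm under the lip. It is fixed to the board's stand
- ball_a_center (a point): centre of a steel ball, 25 mm in diameter, 64 g, at first resting on the board against its rear rail
- ball_b_center (a point): centre of the other steel ball, of the same size
- disc_center (a point): centre (half-way up) of the flat steel disc, 36 mm in diameter and 10 mm thick, 80 g, lying on the board around its middle, clear of the rails by more than 50 mm on every side
- tray: the square plain metal tray for the disc, 120 by 120 mm outside, 28 mm high, walls and floor 4 mm; origin at the centre of its underside, x and y along its sides; stands loose on the bench, 0.5 kg
- dish: round white dish, 116 mm across, 30 mm high, a bystander; origin at the centre of its underside
- bottle: amber reagent bottle, 68 mm across, 160 mm high, a bystander; origin at the centre of its underside
- jar: white jar with blue cap, 72 mm across, 100 mm high, a bystander; origin at the centre of its underside

How it is judged (in metres and radians):
On the way:
1. the board is held tipped with both balls rolled into the trough and the disc still on the board (value of joint board above 0.03 rad and x of ball_a_center in the frame of trough_in between -0.108 and 0.108 m and y of ball_a_center in the frame of trough_in between -0.063 and 0.063 m and z of each of ball_a_center, ball_b_center in the frame of trough_in below 0.045 m and x of ball_b_center in the frame of trough_in between -0.108 and 0.108 m and y of ball_b_center in the frame of trough_in between -0.063 and 0.063 m and y of disc_center in the frame of board_lip between 0 and 0.22 m and x of disc_center in the frame of board_lip between -0.1 and 0.1 m and z of disc_center in the frame of board_lip between -0.005 and 0.02 m), for 0.1 s.
At the end, for the whole second after the job is handed in: both balls are in the trough, the board is down on its stop (joint under 0.04 rad), and the disc lies flat (within 10 degrees, either face up) and at rest on the floor of the square tray, which stands upright (x of ball_a_center in the frame of trough_in between -0.108 and 0.108 m and y of ball_a_center in the frame of trough_in between -0.063 and 0.063 m and z of each of ball_a_center, ball_b_center in the frame of trough_in below 0.045 m and x of ball_b_center in the frame of trough_in between -0.108 and 0.108 m and y of ball_b_center in the frame of trough_in between -0.063 and 0.063 m and value of joint board below 0.04 rad and x of disc_center in the frame of tray between -0.056 and 0.056 m and y of disc_center in the frame of tray between -0.056 and 0.056 m and z of disc_center in the frame of tray below 0.02 m and (angle between disc_center's own z axis and vertical below 0.17 rad or angle between disc_center's own z axis and vertical above 2.97 rad) and linear speed of disc below 0.02 m/s and angle between tray's own z axis and vertical below 0.1 rad); the robot touches nothing.
It fails at once if the dish is pushed more than 40 mm or tipped over (distance of dish from where it was at the start of the episode above 0.04 m or angle between dish's own z axis and vertical above 0.5 rad).
It fails at once if the bottle is pushed more than 40 mm or tipped over (distance of bottle from where it was at the start of the episode above 0.04 m or angle between bottle's own z axis and vertical above 0.5 rad).
It fails at once if the jar is pushed more than 40 mm or tipped over (distance of jar from where it was at the start of the episode above 0.04 m or angle between jar's own z axis and vertical above 0.5 rad).
It also fails if it takes over 51 s, if anything falls off the work surface, if the arm or the gripper's body presses on something with over 40 N, if the wrist force passes 120 N, or if a joint passes its speed limit or range.

## Working session

There is one attempt and no reset: what is moved stays moved. The work goes in short steps, Python scripts to look and compute and a tool call to move; the robot and the scene stay as the last step left them, time stands still between calls to the robot, and variables do not carry over. Pictures are saved under pics/ and viewed, at most 10 in all, crops included, and the job is handed in when it is done.

Besides the shell and the picture viewer there is one more tool, called after "Request:" by a JSON object that holds its "name" and its "arguments", one argument or row to a line. step_arm: Moves the arm, as the interface text tells. Its arguments: {"type":"object","properties":{"plan":{"type":"array"},"newtons":{"type":"number"}},"required":["plan"]}

```bash
mkdir -p pics; ls; cat > h.py <<'E'
import numpy as np, cv2
from plant import r, eyes, workorder
def snap(cam,fn,crop=None,k=1):
    im=eyes.capture(cam)
    if crop: a,b,c,d=crop; im=im[b:d,a:c]
    if k!=1: im=cv2.resize(im,None,fx=k,fy=k,interpolation=cv2.INTER_CUBIC)
    cv2.imwrite('pics/'+fn,im[:,:,::-1])
def par(cam):
    m=eyes.camera_model(cam); f=210/np.tan(np.radians(m['fov_y'])/2)
    return m,f,np.array(m['world_to_cam'])
def ray(cam,u,v):
    m,f,T=par(cam); d=np.array([(u-m['cx'])/f,(v-m['cy'])/f]); s=d.copy()
    for _ in range(30): s=d/(1+m['k1']*(s@s))
    D=T[:3,:3].T@np.array([s[0],-s[1],-1]); return -T[:3,:3].T@T[:3,3],D
def atz(cam,u,v,z):
    o,d=ray(cam,u,v); return o+d*(z-o[2])/d[2]
def tri(a,b):
    (o,d),(p,e)=ray('scene',*a),ray('top',*b)
    t=np.linalg.lstsq(np.c_[d,-e],p-o,rcond=None)[0]
    A,B=o+t[0]*d,p+t[1]*e; return (A+B)/2,np.linalg.norm(A-B)
def proj(cam,P):
    m,f,T=par(cam); c=T[:3,:3]@np.array(P)+T[:3,3]; s=np.array([c[0],-c[1]])/-c[2]
    return s*(1+m['k1']*(s@s))*f+[m['cx'],m['cy']]
E
python3 - <<'E'
from h import *
snap('top','t0.png',k=1.42); snap('scene','s0.png',k=1.42)
for c in('top','scene'): print(eyes.camera_model(c))
E
```

```text
pics
{'fov_y': 47.20818492875387, 'cx': 277.37522787198867, 'cy': 208.86238657330503, 'k1': 0.00829472056675547, 'world_to_cam': array([[ 0.0268342 , -0.99963889, -0.00141828, -0.01639184],
       [ 0.98542729,  0.02621425,  0.16806507, -0.59934579],
       [-0.1679672 , -0.00590751,  0.98577488, -0.99528662],
       [ 0.        ,  0.        ,  0.        ,  1.        ]])}
{'fov_y': 47.822661868409, 'cx': 278.13011739861, 'cy': 215.91656825469823, 'k1': -0.13465942153432373, 'world_to_cam': array([[ 0.10449409,  0.99451735,  0.00402832, -0.03879335],
       [-0.86106324,  0.08844376,  0.50074723,  0.48329392],
       [ 0.49764553, -0.05579376,  0.86558419, -1.3740181 ],
       [ 0.        ,  0.        ,  0.        ,  1.        ]])}
```

View pics/t0.png

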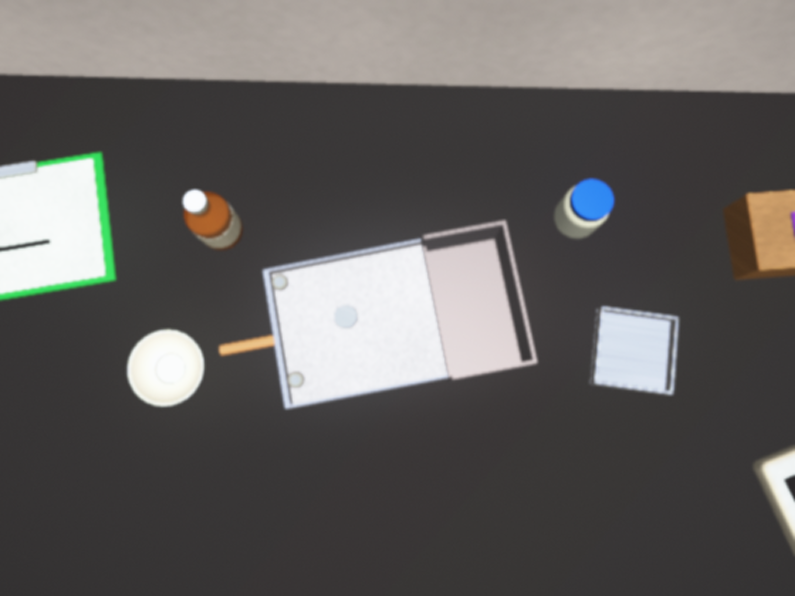

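View pics/s0.png

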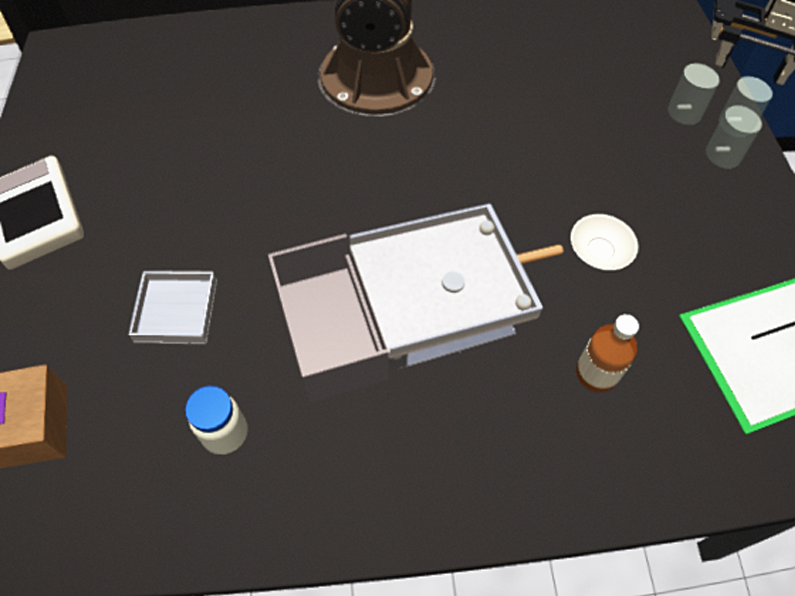

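The top view (enlarged by 1.42) shows the handle from (273,341) to (220,350), the disc at (346,316), the balls at (280,282) and (295,380), and the tray around (636,351). In the scene view the handle runs (519,259)–(562,250), the disc is at (453,282), and the tray spans (130–215, 271–343).

```bash
python3 - <<'E'
from h import *
k=1.42
def T(n,s,t): 
    p,e=tri(np.array(s)/k,np.array(t)/k); print(n,p.round(4),round(e,4)); return p
tip=T('tip',(562,250),(220,350)); b=T('base',(519,259),(273,341))
print(np.linalg.norm(tip-b))
d=T('disc',(453,282),(346,316)); T('ballA',(524,301),(280,282)); T('ballB',(487,227),(295,380))
T('rearcorner1',(490,206),(286,408));T('rearcorner2',(541,310),(264,269))
T('dish',(604,232),(166,368))
for z in (.004,.028): print('tray',[atz('top',u/k,v/k,z).round(3) for u,v in((601,309),(678,318),(672,394),(594,384))])
T('cap',(210,408),(592,200));T('bottlecap',(627,326),(195,201))
y=(tip-b);y/=np.linalg.norm(y);print('yaw of bar',np.degrees(np.arctan2(y[1],y[0])),y)
print(r.get_state())
E
```

```text
tip [0.5106 0.2599 0.0518] 0.0001
base [0.5259 0.1813 0.0591] 0.0038
0.08043549176337371
disc [0.5649 0.0699 0.0697] 0.0009
ballA [0.613  0.1708 0.0756] 0.0002
ballB [0.4676 0.1406 0.0721] 0.0016
rearcorner1 [0.4268 0.1521 0.0741] 0.0002
rearcorner2 [0.6317 0.1944 0.0768] 0.0029
dish [0.4815 0.3395 0.052 ] 0.0008
tray [array([ 0.596, -0.331,  0.004]), array([ 0.585, -0.453,  0.004]), array([ 0.465, -0.438,  0.004]), array([ 0.477, -0.317,  0.004])]
tray [array([ 0.592, -0.324,  0.028]), array([ 0.581, -0.443,  0.028]), array([ 0.464, -0.429,  0.028]), array([ 0.476, -0.31 ,  0.028])]
cap [ 0.7469 -0.2935  0.0953] 0.0008
bottlecap [0.711  0.2826 0.1548] 0.0012
yaw of bar 101.04007607322039 [-0.19069495  0.97739003 -0.09134642]
{'time_s': 0.1, 'joints': array([ 8.07359086e+01,  2.05883246e+01,  6.41023306e-01, -1.61097948e-02,
       -7.01340228e+01, -1.65076463e+01]), 'qd': array([-0.0886377 ,  0.00177567,  0.10653971,  0.00541554, -0.02288735,
       -0.06188934]), 'joint_torque': array([-3.81111953e-03, -5.84161949e+01,  2.93748003e+01,  7.01539278e+00,
        1.01987863e-02, -5.49186177e-05]), 'tcp_pos': array([0.29332258, 0.60748832, 0.22572545]), 'eef_rot': array([ 1.79917724e+02, -8.58875585e-03, -2.57772167e+01]), 'contact_force': array([-0.20841723, -0.61292365,  0.00960272]), 'moment': array([ 0.00585656,  0.03405228, -0.02569315]), 'gripper_force': 0.0, 'gripper_width': 0.08769287713778988}
```

```bash
cat >> h.py <<'E'
from scipy.spatial.transform import Rotation as R
def mv(pos,yaw=None):
    s=r.get_state(); M=R.from_euler('xyz',s['eef_rot'],degrees=True).as_matrix()
    sh=M.T@(np.array(pos)-s['tcp_pos'])/.25
    t=0 if yaw is None else ((s['eef_rot'][2]-yaw+90)%180-90)/60
    print(sh.round(4),round(t,4),'dist',np.linalg.norm(sh)*.25)
E
python3 - <<'E'
from h import *
mv((.42,.40,.2),-78.7); mv((.5175,.2256,.17),-78.7)
E
```

```text
[0.8172 0.5269 0.1038] 0.882 dist 0.24445934572648587
[1.4717 0.9853 0.2245] 0.882 dist 0.4463177486889937
```

Request:
{"name": "step_arm", "arguments": {
  "plan": [
    [0.82, 0.53, 0.1, 0.882, 50],
    [0.82, 0.53, 0.1, 0.882, 50],
    [0.82, 0.53, 0.1, 0.882, 50],
    [0.82, 0.53, 0.1, 0.882, 50],
    [0.82, 0.53, 0.1, 0.882, 50],
    [0.82, 0.53, 0.1, 0.882, 50],
    [0.82, 0.53, 0.1, 0.882, 50],
    [0.82, 0.53, 0.1, 0.882, 50],
    [0.82, 0.53, 0.1, 0.882, 50]
  ],
  "newtons": 15
}}

```text
time_s: 0.85
tcp_pos: [0.4209, 0.3984, 0.2013]
eef_rot: [180.0, -0.0, -78.9]
contact_force: [-0.7, 0.2, 0.0]
gripper_width: 0.05
gripper_force: 0.0
```

```bash
python3 - <<'E'
from h import *
mv((.5175,.2256,.12),-78.7); mv((.5175,.2256,.035),-78.7)
E
```

```text
[ 0.7525 -0.2466  0.3255] -0.0035 dist 0.21404438185711794
[ 0.7524 -0.2467  0.6655] -0.0035 dist 0.2585897062617205
```

Request:
{"name": "step_arm", "arguments": {
  "plan": [
    [0.753, -0.247, 0.3, 0, 50],
    [0.753, -0.247, 0.3, 0, 50],
    [0.753, -0.247, 0.3, 0, 50],
    [0.753, -0.247, 0.3, 0, 50],
    [0.753, -0.247, 0.3, 0, 50],
    [0.753, -0.247, 0.3, 0, 50],
    [0.753, -0.247, 0.3, 0, 50]
  ]
}}

```text
time_s: 1.43
tcp_pos: [0.518, 0.2247, 0.1251]
eef_rot: [179.8, -0.1, -78.8]
contact_force: [1.0, 0.9, 0.8]
gripper_width: 0.0495
gripper_force: 0.0
```

```bash
python3 - <<'E'
from h import *
mv((.5175,.2256,.035))
snap('scene','s1.png',crop=(300,100,500,250),k=4)
E
```

```text
[-4.500e-03  2.000e-04  3.603e-01] 0 dist 0.0900709260073973
```

View pics/s1.png

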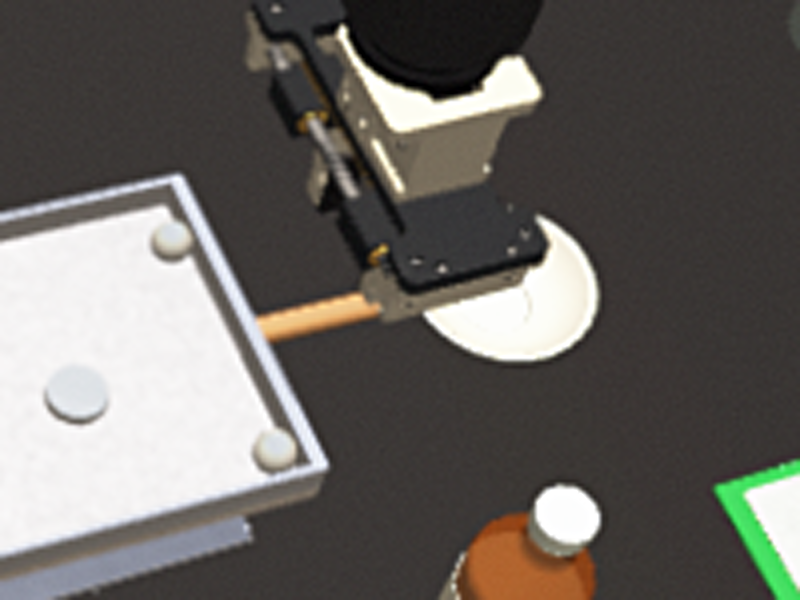

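The gripper is over the bar, with the body above the dish's rim and well clear of it. Next I descend and close.

Request:
{"name": "step_arm", "arguments": {
  "plan": [
    [0, 0, 0.2, 0, 50],
    [0, 0, 0.36, 0, 50],
    [0, 0, 0.36, 0, 50],
    [0, 0, 0.36, 0, 30],
    [0, 0, 0.36, 0, 10],
    [0, 0, 0.36, 0, 10],
    [0, 0, 0.36, 0, 10],
    [0, 0, 0.36, 0, 10],
    [0, 0, 0.36, 0, 10]
  ]
}}

```text
time_s: 2.23
tcp_pos: [0.5165, 0.2266, 0.0376]
eef_rot: [179.9, 0.0, -78.7]
contact_force: [-16.3, 1.7, 10.6]
gripper_width: 0.0159
gripper_force: 9.5
```

Request:
{"name": "step_arm", "arguments": {
  "plan": [
    [0, 0.006, -0.02, 0, 10],
    [0, 0.006, -0.05, 0, 10],
    [0.001, 0.006, -0.08, 0, 10],
    [0.002, 0.006, -0.11, 0, 10],
    [0.004, 0.006, -0.14, 0, 10],
    [0.007, 0.006, -0.17, 0, 10],
    [0.011, 0.006, -0.2, 0, 10],
    [0.016, 0.006, -0.23, 0, 10],
    [0.02, 0.006, -0.26, 0, 10],
    [0.024, 0.006, -0.28, 0, 10],
    [0.026, 0.006, -0.3, 0, 10],
    [0.026, 0.006, -0.3, 0, 10]
  ]
}}

```text
time_s: 3.23
tcp_pos: [0.5179, 0.2193, 0.1125]
eef_rot: [180.0, -0.1, -78.7]
contact_force: [2.2, -3.8, -3.7]
gripper_width: 0.0153
gripper_force: 15.0
```

Request:
{"name": "step_arm", "arguments": {
  "plan": [
    [0, 0, 0, 0, 10],
    [0, 0, 0, 0, 10],
    [0, 0, 0, 0, 10],
    [0, 0, 0, 0, 10],
    [0, 0, 0, 0, 10],
    [0, 0, 0, 0, 10],
    [0, 0, 0, 0, 10],
    [0, 0, 0, 0, 10],
    [0, 0, 0, 0, 10],
    [0, 0, 0, 0, 10],
    [0, 0, 0, 0, 10],
    [0, 0, 0, 0, 10]
  ]
}}

```text
time_s: 4.23
tcp_pos: [0.5178, 0.2196, 0.1112]
eef_rot: [180.0, -0.1, -78.7]
contact_force: [1.5, -5.1, -4.2]
gripper_width: 0.0155
gripper_force: 15.0
```

```bash
python3 - <<'E'
from h import *
snap('scene','s2.png',crop=(150,80,430,290),k=2.8)
E
```

```text
(no output)
```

View pics/s2.png

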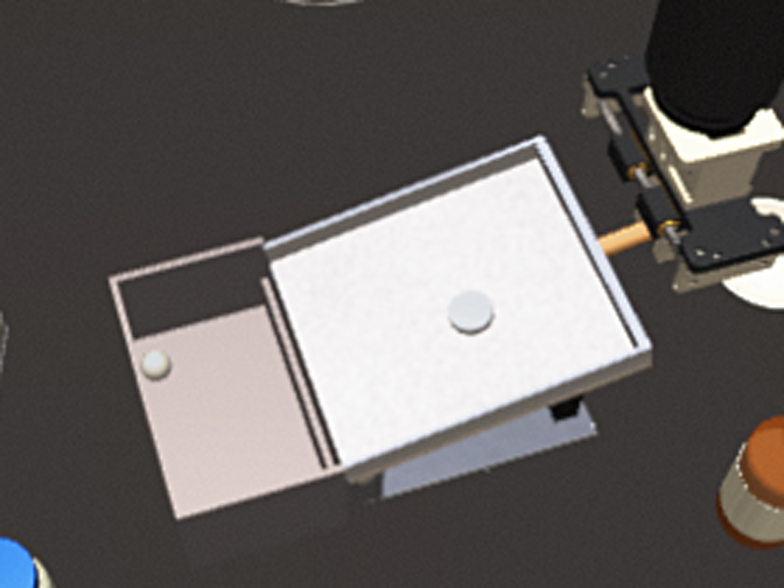

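The board is up, the disc is still on it, and one ball shows in the trough at (155,364). The second is probably hidden by the near wall, so I check the top view.

```bash
python3 - <<'E'
from h import *
snap('top','t2.png',crop=(170,140,390,305),k=3.5)
E
```

```text
(no output)
```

View pics/t2.png

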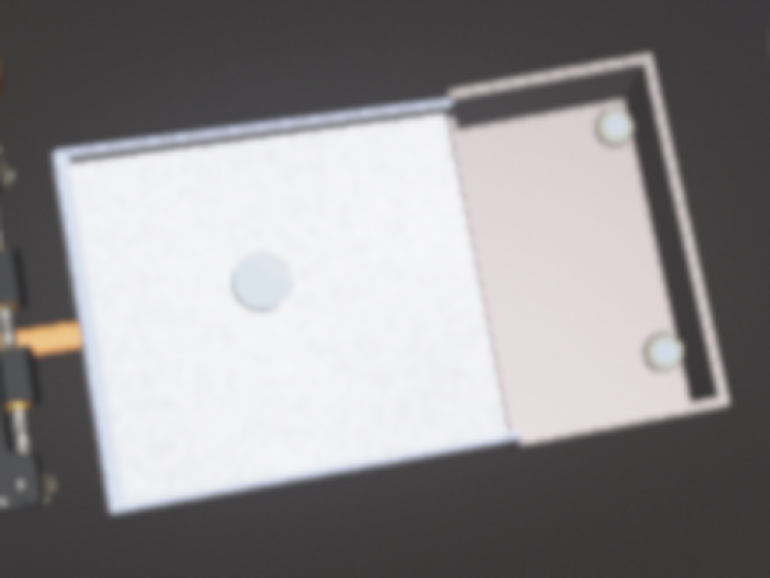

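Both balls are in the trough, at (615,127) and (663,352), and the disc is still on the board at (262,281). Now I lower the board and release it.

Request:
{"name": "step_arm", "arguments": {
  "plan": [
    [-0.002, 0, 0.03, 0, 10],
    [-0.006, 0, 0.06, 0, 10],
    [-0.01, 0, 0.09, 0, 10],
    [-0.014, 0, 0.12, 0, 10],
    [-0.018, 0, 0.15, 0, 10],
    [-0.021, 0, 0.18, 0, 10],
    [-0.023, 0, 0.21, 0, 10],
    [-0.025, 0, 0.24, 0, 10],
    [-0.026, 0, 0.265, 0, 10],
    [-0.026, 0, 0.285, 0, 10],
    [-0.026, 0, 0.295, 0, 10],
    [-0.026, 0, 0.295, 0, 10]
  ]
}}

```text
time_s: 5.33
tcp_pos: [0.5164, 0.2261, 0.038]
eef_rot: [180.0, -0.0, -78.7]
contact_force: [-2.9, -4.2, 2.1]
gripper_width: 0.0152
gripper_force: 15.0
```

Request:
{"name": "step_arm", "arguments": {
  "plan": [
    [0, 0, 0, 0, 40],
    [0, 0, 0, 0, 40],
    [0, 0, 0, 0, 40],
    [0, 0, 0, 0, 40],
    [0, 0, -0.1, 0, 40],
    [0, 0, -0.25, 0, 40],
    [0, 0, -0.4, 0, 40],
    [0, 0, -0.5, 0, 40],
    [0, 0, -0.5, 0, 40]
  ]
}}

```text
time_s: 6.08
tcp_pos: [0.5196, 0.2287, 0.1694]
eef_rot: [-179.4, 0.2, -78.6]
contact_force: [1.5, 0.6, 0.1]
gripper_width: 0.0398
gripper_force: 0.0
```

```bash
python3 - <<'E'
from h import *
p,e=tri(np.array((453,282))/1.42,np.array((346,316))/1.42)
for c in('scene','top'):
  u,v=proj(c,(.565,.07,.0697)); print(c,u,v)
u,v=map(int,proj('top',(.565,.07,.0697))); a=eyes.capture('top')[v-40:v+40,u-40:u+40]
u2,v2=map(int,proj('scene',(.565,.07,.0697))); b=eyes.capture('scene')[v2-40:v2+40,u2-40:u2+40]
im=np.hstack([cv2.resize(x,(400,400),interpolation=cv2.INTER_CUBIC) for x in(a,b)])
cv2.imwrite('pics/d.png',im[:,:,::-1]); print(u,v,u2,v2)
E
```

```text
scene 319.2754671950959 198.62349124414638
top 243.84065171524736 222.51541145957356
243 222 319 198
```

View pics/d.png

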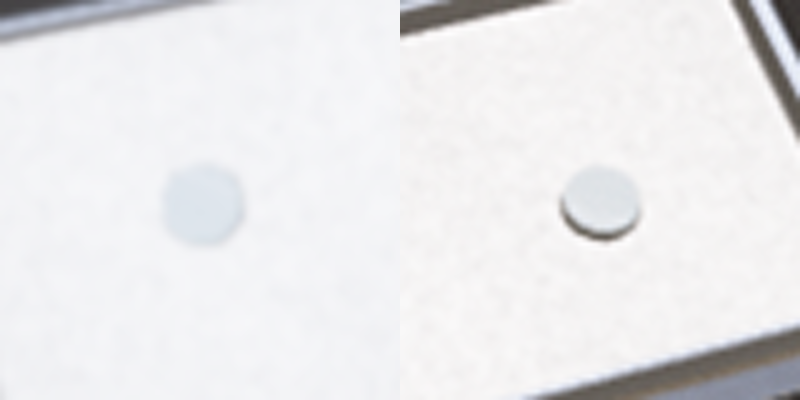

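The disc hasn't moved: top-face centre at (0.565, 0.070, 0.070). So the deck there is at about z=0.060.

```bash
python3 - <<'E'
from h import *
print(tri((319,198.3),(243.8,222.7))); mv((.565,.070,.12),-78.7)
E
```

```text
(array([0.56448095, 0.06972769, 0.07026925]), np.float64(0.0006037863304331994))
[ 0.6547 -0.0637  0.1763] 0.0001 dist 0.1702590364259398
```

Request:
{"name": "step_arm", "arguments": {
  "plan": [
    [0.655, -0.063, 0, 0, 60],
    [0.655, -0.063, 0, 0, 60],
    [0.655, -0.063, 0.05, 0, 60],
    [0.655, -0.063, 0.15, 0, 60],
    [0.655, -0.063, 0.176, 0, 60],
    [0.655, -0.063, 0.176, 0, 60],
    [0.655, -0.063, 0.176, 0, 60]
  ]
}}

```text
time_s: 6.77
tcp_pos: [0.5633, 0.0681, 0.1172]
eef_rot: [179.8, -0.0, -78.8]
contact_force: [0.1, 0.8, 1.0]
gripper_width: 0.06
gripper_force: 0.0
```

```bash
python3 - <<'E'
from h import *
mv((.5645,.0697,.063),-78.7)
E
```

```text
[-0.0053 -0.0068  0.2167] -0.0014 dist 0.054208382192767815
```

Request:
{"name": "step_arm", "arguments": {
  "plan": [
    [0, 0, 0.1, 0, 60],
    [0, 0, 0.17, 0, 60],
    [0, 0, 0.2, 0, 60],
    [0, 0, 0.21, 0, 60],
    [0, 0, 0.21, 0, 60],
    [0, 0, 0.21, 0, 60]
  ]
}}

```text
time_s: 7.27
tcp_pos: [0.5648, 0.0699, 0.0674]
eef_rot: [-179.9, 0.0, -78.6]
contact_force: [0.2, -0.3, 0.1]
gripper_width: 0.06
gripper_force: 0.0
```

Request:
{"name": "step_arm", "arguments": {
  "plan": [
    [0, 0, 0.01, 0, 60],
    [0, 0, 0.018, 0, 60],
    [0, 0, 0.018, 0, 60]
  ]
}}

```text
time_s: 7.52
tcp_pos: [0.5654, 0.0699, 0.0653]
eef_rot: [-179.8, 0.0, -78.6]
contact_force: [-7.4, 2.3, 22.6]
gripper_width: 0.06
gripper_force: 11.5
```

Request:
{"name": "step_arm", "arguments": {
  "plan": [
    [0, 0, 0, 0, 45],
    [0, 0, 0, 0, 32],
    [0, 0, 0, 0, 30],
    [0, 0, 0, 0, 30],
    [0, 0, 0, 0, 30],
    [0, 0, 0, 0, 30],
    [0, 0, 0, 0, 30],
    [0, 0, 0, 0, 30]
  ],
  "newtons": 20
}}

```text
time_s: 8.18
tcp_pos: [0.5657, 0.0696, 0.0653]
eef_rot: [-179.7, 0.0, -78.6]
contact_force: [-6.2, 1.5, 21.4]
gripper_width: 0.0353
gripper_force: 25.1
```

Disc gripped (35.3 mm). Lift it and move to the tray.

Request:
{"name": "step_arm", "arguments": {
  "plan": [
    [0, 0, -0.04, 0, 30],
    [0, 0, -0.12, 0, 30],
    [0, 0, -0.25, 0, 30],
    [0, 0, -0.4, 0, 30],
    [0.1, 0, -0.42, 0, 30],
    [0.25, 0, -0.42, 0, 30],
    [0.4, 0, -0.42, 0, 30],
    [0.55, 0, -0.42, 0, 30],
    [0.7, 0, -0.42, 0, 30],
    [0.85, 0, -0.42, 0, 30],
    [0.95, 0, -0.42, 0, 30],
    [0.95, 0, -0.42, 0, 30]
  ]
}}

```text
time_s: 9.18
tcp_pos: [0.611, -0.1681, 0.167]
eef_rot: [-180.0, -0.0, -78.9]
contact_force: [0.9, 0.1, -0.6]
gripper_width: 0.0352
gripper_force: 20.0
```

```bash
python3 - <<'E'
from h import *
mv((.528,-.377,.17),-97); mv((.528,-.377,.06),-97)
E
```

```text
[ 0.7561  0.4867 -0.0115] 0.3016 dist 0.2248209057720825
[0.7558 0.4868 0.4285] 0.3016 dist 0.2489711276245319
```

Request:
{"name": "step_arm", "arguments": {
  "plan": [
    [0.11, 0.07, 0, 0.05, 30],
    [0.25, 0.16, 0, 0.1, 30],
    [0.38, 0.25, 0, 0.2, 30],
    [0.5, 0.33, 0, 0.3, 30],
    [0.63, 0.41, 0, 0.3, 30],
    [0.756, 0.487, 0.05, 0.3, 30],
    [0.756, 0.487, 0.2, 0.3, 30],
    [0.756, 0.487, 0.35, 0.3, 30],
    [0.756, 0.487, 0.43, 0.3, 30],
    [0.756, 0.487, 0.43, 0.3, 30]
  ]
}}

```text
time_s: 10.02
tcp_pos: [0.5249, -0.3717, 0.0545]
eef_rot: [179.6, 0.2, -96.8]
contact_force: [-0.7, 1.0, -1.1]
gripper_width: 0.0349
gripper_force: 20.0
```

```bash
python3 - <<'E'
from h import *
mv((.528,-.377,.012),-97); print(r.get_state()['gripper_width'])
snap('scene','s3.png',crop=(60,140,220,260),k=4)
E
```

```text
[ 0.0199 -0.0161  0.1697] 0.0034 dist 0.042909370668390276
0.0349141189123914
```

View pics/s3.png

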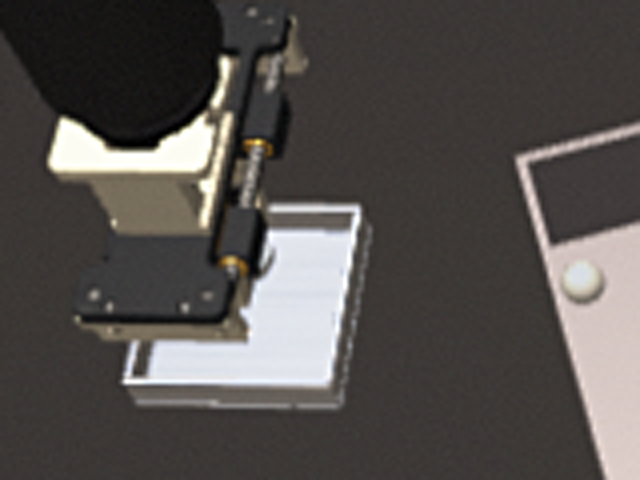

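The gripper, with the disc edge visible at (268,258), is over the tray's interior. Lower it.

Request:
{"name": "step_arm", "arguments": {
  "plan": [
    [0, 0, 0.06, 0, 30],
    [0, 0, 0.12, 0, 30],
    [0, 0, 0.15, 0, 30],
    [0, 0, 0.15, 0, 30],
    [0, 0, 0.15, 0, 30]
  ]
}}

```text
time_s: 10.48
tcp_pos: [0.5292, -0.3731, 0.0233]
eef_rot: [-179.9, -0.0, -96.6]
contact_force: [-0.4, 0.6, 0.5]
gripper_width: 0.0351
gripper_force: 20.0
```

Request:
{"name": "step_arm", "arguments": {
  "plan": [
    [0, 0, 0.008, 0, 30],
    [0, 0, 0.016, 0, 30],
    [0, 0, 0.02, 0, 30],
    [0, 0, 0.02, 0, 30]
  ]
}}

```text
time_s: 10.82
tcp_pos: [0.5283, -0.373, 0.017]
eef_rot: [-180.0, -0.0, -96.7]
contact_force: [0.0, -0.4, -0.8]
gripper_width: 0.0351
gripper_force: 20.0
```

Request:
{"name": "step_arm", "arguments": {
  "plan": [
    [0, 0, 0.01, 0, 30],
    [0, 0, 0.02, 0, 30],
    [0, 0, 0.028, 0, 30],
    [0, 0, 0.028, 0, 30],
    [0, 0, 0.028, 0, 30]
  ]
}}

```text
time_s: 11.23
tcp_pos: [0.5281, -0.3729, 0.0095]
eef_rot: [180.0, 0.0, -96.7]
contact_force: [0.1, 0.2, -1.5]
gripper_width: 0.0352
gripper_force: 20.0
```

Request:
{"name": "step_arm", "arguments": {
  "plan": [
    [0, 0, 0.006, 0, 30],
    [0, 0, 0.012, 0, 30],
    [0, 0, 0.012, 0, 30]
  ]
}}

```text
time_s: 11.48
tcp_pos: [0.5281, -0.3729, 0.0065]
eef_rot: [180.0, 0.0, -96.7]
contact_force: [-1.0, 0.2, -0.9]
gripper_width: 0.0353
gripper_force: 20.0
```

Request:
{"name": "step_arm", "arguments": {
  "plan": [
    [0, 0, 0, 0, 40],
    [0, 0, 0, 0, 48],
    [0, 0, 0, 0, 48],
    [0, 0, 0, 0, 48],
    [0, 0, -0.05, 0, 48],
    [0, 0, -0.2, 0, 48],
    [0, 0, -0.4, 0, 48],
    [0, 0, -0.55, 0, 48],
    [-0.4, 0, -0.6, 0, 48],
    [-0.7, 0, -0.6, 0, 48],
    [-0.9, 0, -0.6, 0, 48],
    [-0.9, 0, -0.6, 0, 48]
  ]
}}

```text
time_s: 12.48
tcp_pos: [0.5476, -0.2069, 0.1558]
eef_rot: [-179.9, 0.0, -96.7]
contact_force: [1.5, 0.6, 0.3]
gripper_width: 0.0478
gripper_force: 0.0
```

```bash
python3 - <<'E'
from h import *
a=eyes.capture('scene')[100:300,50:410]; b=eyes.capture('top')[140:300,180:500]
im=np.vstack([cv2.resize(a,(540,300)),cv2.resize(b,(540,270))])
cv2.imwrite('pics/f.png',im[:,:,::-1])
E
```

```text
(no output)
```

View pics/f.png

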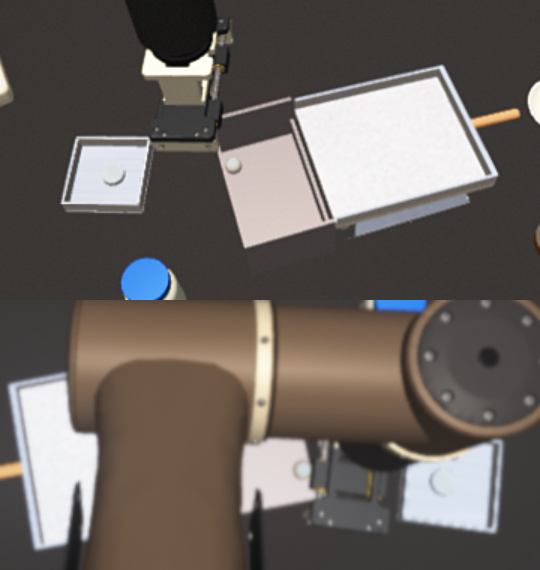

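The disc lies flat in the tray (scene 114,175), the board is down, one ball shows in the trough and the gripper is clear. I let things settle briefly, then hand in.

Request:
{"name": "step_arm", "arguments": {
  "plan": [
    [0, 0, -0.1, 0, 48],
    [0, 0, -0.1, 0, 48],
    [0, 0, -0.1, 0, 48],
    [0, 0, -0.1, 0, 48]
  ]
}}

```text
time_s: 12.92
tcp_pos: [0.5475, -0.2084, 0.1796]
eef_rot: [-179.9, 0.0, -96.7]
contact_force: [0.3, -0.6, 0.2]
gripper_width: 0.0482
gripper_force: 0.0
```

```bash
python3 -c "
from h import *
print(workorder.close_job())"
```

```text
the job is handed in; nothing more can be done
None
```

I handed the job in at about 13 s (no verdict came back): both balls were seen in the trough while the board was tipped (one was hidden in the last pictures), the board is down, the disc lies flat in the tray, and the arm never came near enough to touch the dish, bottle or jar.

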